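Light the fudge board

TASK

Light up the fudge on the square wooden board: swing the counter lamp by the grip on top of its shade until the shade hangs right over the middle of the board and stays there, and set the dimmer by turning its round knob until the sliding pointer is in line with the diamond-shaped tab. Do not knock over or push about the jars and other things on the counter.

Things in the scene. Friction and masses are not known exactly. Their poses are not given: they have to be found in the camera images.
- lamp_grip (a point): Middle of the lamp's upright wooden grip (22 mm dia, z 0.233 to 0.278) on the vertical axis of its bell-shaped shade (92 mm dia, underside z 0.13). Two stiff links (260, 230 mm, tubes at z 0.215, joint caps to z 0.231: keep fingertips above 0.233) swing level from a post 0.8 m ahead. The grip can be drawn straight to above either display with 3 to 8 N and stays where left.
- fudge_board: Square light-wood board 130 x 130 x 15 mm with nine 20 mm high cubes of fudge in a 3 x 3 grid (top at z 0.035), fixed to the counter. Origin: centre of its underside. The place to be lit.
- sweet_plate: Round white plate, 132 mm dia, 14 mm high, with seven round chocolates, fixed. Origin: centre of its underside. Not the one to be lit.
- dimmer: Wooden dimmer box, 130 deep x 160 wide x 112 mm high, fixed. Origin: centre of its underside. Its face slopes 35 deg, rising away from the robot: in the box's frame the outward normal is (-0.574, 0, 0.819), up-slope is (0.819, 0, 0.574). The box's y runs along the face, +y to the left as seen from the robot.
- knob_grip (a point): Grip point of the round black fluted knob (36 mm dia), on its axis, 24 mm out from the sloping face; the knob stands 34 mm out from the face and its axis is the face normal, so grip it with the tool tilted along that normal.
- dimmer_knob (a joint): Knob angle, rad, positive clockwise when looking at the face from outside. Limits +-2.7, friction 0.05 N m, stays where left. It drives the pointer by gearing, 13 mm of travel per rad: clockwise moves the pointer to the box's -y (to the right as seen from the robot).
- pointer_tip (a point): Upper end of the sliding pointer, a slim black bar 4 mm wide and 32 mm long that lies up and down the slope on the white strip above the knob (70 mm up-slope of it) and slides along the box's y. Only the knob moves it.
- mark_diamond: Small dark steel diamond-shaped tab (20 mm across its points) fixed on the sloping face just above the white strip. Origin: its lower point, next to the path of the pointer's tip; its axes are parallel to the box's.
- mark_bar: Small dark steel rectangular tab (20 mm wide, 8 mm high) fixed in the same row on the other side; not the mark to use. Origin: on the face, 6.5 mm below the tab's lower edge, in the middle of its width; axes parallel to the box's.
- jar_a: Bystander: small clear sweet jar with black lid, 60 mm dia, 90 mm tall, loose. Origin: centre of its underside.
- jar_b: Bystander: small clear sweet jar with black lid, 60 mm dia, 90 mm tall, loose. Origin: centre of its underside.
- jar_c: Bystander: small clear sweet jar with black lid, 56 mm dia, 85 mm tall, loose. Origin: centre of its underside.
- bell: Bystander: brass counter bell, 72 mm dia, 48 mm tall, loose. Origin: centre of its underside.
- gift_box: Bystander: cardboard box 90 x 70 x 45 mm, loose. Origin: centre of its underside.
- scoop: Bystander: long spoon lying flat, about 200 mm, loose. Origin: on its long axis, underside.
- cup: Bystander: white cup, 68 mm dia, 85 mm tall, loose. Origin: centre of its underside.
Things that resemble listed ones, but are neither listed nor needed, are in the scene too. Leave any yellow look-alike of the fudge_board alone.

How it is judged (in metres and radians):
At the end, for the whole second after the job is handed in: The lamp's grip axis is within 30 mm, horizontally, of the centre of the fudge board and stays there, and the pointer is within 3 mm of the diamond tab's point along the scale (horizontal distance between lamp_grip and fudge_board below 0.03 m and y of pointer_tip in the frame of mark_diamond between -0.003 and 0.003 m); the robot touches nothing.
It fails at once if a bystander is pushed more than 30 mm or tipped over (distance of any of jar_a, jar_b, jar_c, bell, gift_box, scoop, cup from where it was at the start of the episode above 0.03 m or angle between any of jar_a, jar_b, jar_c, bell, gift_box, scoop, cup's own z axis and vertical above 0.5 rad).
It also fails if it takes over 58 s, if anything falls off the work surface, if the arm or the gripper's body presses on something with over 40 N, if the wrist force passes 120 N, or if a joint passes its speed limit or range.

ROBOT

A 6-joint arm with a two-finger parallel gripper is mounted at the origin on the work surface. World frame = base frame: x ahead of the robot, y to its left, z up, the work surface at z = 0. Lengths are in mm, angles in rad, forces in N, time in s.
With the tool pointing down it reaches from about 350 to 975 mm from the base axis. Payload 7.1 kg.
Tool frame: the origin (TCP) lies midway between the tips of the shut fingers; the grasp point (between the pads) lies 19 mm behind it; z points along the fingers, y is the line along which they close (so a half turn about z gives the same grasp; the last joint's range is limited). The gripper opens to 88 mm and grips with 3 to 60 N. Pads are 20 mm wide; open, the fingers measure 115 mm over their backs; the gripper's body (75 mm by 178 mm) begins 61 mm behind the grasp point.
Start: joints at [1.147, 0.423, 1.63, -0, 1.089, -0.019], TCP at [246.114, 574.485, 222.675] pointing down, gripper open.
Joint ranges: [-3, 3], [-0.9, 2.11], [0.09, 2.58], [-1.31, 4.45], [0.11, 2.69], [-2.54, 2.54]. Speed limits (rad/s): [2.39, 2.39, 3.01, 3.14, 3.14, 3.14].

INTERFACE

Orientations are given as a rotation vector (axis times angle).
In Python, from workcell import ctrl gives the robot as it stands. The module is installed in compiled form; this text tells all that it offers.
- The arm moves only by the tool apply_moves, never from a script. Its argument "targets" is a list of rows, each a list of 3 entries, a list of its own where there are three numbers: the opening, from -1 (shut) to 1 (fully open), then the shift along the tool's x, y, z normalised to -1 to 1, where 1 is 5 cm, then the turn, a rotation vector about the tool's x, y, z normalised to -1 to 1, where 1 is 90 degrees. In form: [[jaw, [x, y, z], [wx, wy, wz]], ...]. A call has 1 to 8 rows; each row shifts and turns the commanded pose from where the row before left it, along the tool's axes as they then stand; what a row does not reach is not made up. A row lasts 1/8 s, in which the tool goes at most 62.5 mm and 10.7 degrees, less where a joint would pass 70% of its speed; a pose out of reach is approached as far as the arm can. A call with a number of a shift or a turn outside -1 to 1 is refused whole. A call with a gripper value outside its range is refused whole. The fingers move at their own pace and stop on an object; the grip force is fixed at half the most. Time passes only in rows, so rows that do not move let the fingers close. It gives the time, the measured TCP pose, the force, the opening and the grip force at its end, in the units of the state.
- ctrl.get_obs(): the state, without advancing time (a new reading comes with each control period).
- ctrl.get_image(name): name is "scene" or "side" or "wrist"; returns a dict with "pixels" (400x640x3 uint8, blue, green, red), "camera_matrix" (3x3 intrinsics, pixels), "view" (4x4, takes a point from world to camera coordinates); the wrist camera has in their place "hand_eye" (4x4, takes a point from camera to tool coordinates, whose origin is the TCP and whose axes are the flange's). Camera axes: x right, y down, z forward; pixel columns grow to the right and rows downward; lengths in mm; the calibration is good to about 2 mm. A picture is of the moment at which its call begins: read the wrist's pose just before it. There is no depth.
- ctrl.close_job(): hands the job in; it is judged then, once.
Trained networks look in the newest picture that a camera, given by its name, has taken for a name from the list of things; names that differ only in an ending like _2 or _b are one class to them, and where a whole thing is asked for, a point or a joint stands for the part that bears it (a point fixed in the world has none). Each returns a list of dicts, best first, with "score" (0 to 1); they miss things now and then, are a little off and sometimes report something else, mostly with a low value. They report only what shows in the picture. A call takes as long as a camera call. They do not tell look-alikes from the thing itself.
- ctrl.masks_of(label, camera): "region" (400x640 bool, what is visible of it) and "bbox" ([left, top, right, bottom] in pixels, round what is visible of it).
- ctrl.pinpoint(label, camera): "xy" ([column, row] in pixels: a listed point, or the origin of a listed thing).
The state is a dict: "t": time; "qpos": joint angles; "qvel": joint speeds; "joint_torque": joint torques, N m; "ee_pos": TCP position; "orientation": TCP orientation; "ft_force": force on the tool from outside, world axes, zero at the start; "moment": the same for the moment, N m; "width": finger opening in mm; "grasp_force": force on a finger pad.
Only numpy, scipy, OpenCV 4.12 (cv2) and the standard library are available. Lean on these libraries where they do the work, as an engineer would, in place of code of your own. Each camera call takes 0.05 s, during which the arm holds its last target. There are 200 camera calls.

## Working session

There is one attempt and no reset: what is moved stays moved. The work goes in short steps, Python scripts to look and compute and a tool call to move; the robot and the scene stay as the last step left them, time stands still between calls to the robot, and variables do not carry over. Pictures are saved under pics/ and viewed, at most 10 in all, crops included, and the job is handed in when it is done.

Besides the shell and the picture viewer there is one more tool, called after "Request:" as name(argument=value, ...) on one line, values as JSON. apply_moves: Moves the arm, as the interface text tells. Scaled input: -1 to 1 covers 5 cm each way for a shift and 90 degrees each way for a turn. Its arguments: {"type":"object","properties":{"targets":{"type":"array"}},"required":["targets"]}

```bash
mkdir -p pics; cat > h.py <<'E'
import numpy as np,cv2
from scipy.spatial.transform import Rotation as R
from workcell import ctrl
def cam(n):
    o=ctrl.get_obs(); d=ctrl.get_image(n)
    K=np.array(d["camera_matrix"])
    if n=="wrist":
        T=np.eye(4);T[:3,:3]=R.from_rotvec(o["orientation"]).as_matrix();T[:3,3]=o["ee_pos"]
        V=np.linalg.inv(T@np.array(d["hand_eye"]))
    else: V=np.array(d["view"])
    return d["pixels"],K,V
def ray(K,V,uv):
    Rt=V[:3,:3]; c=-Rt.T@V[:3,3]; r=Rt.T@np.linalg.inv(K)@np.array([uv[0],uv[1],1.]); return c,r/np.linalg.norm(r)
def onz(K,V,uv,z):
    c,r=ray(K,V,uv); return c+r*(z-c[2])/r[2]
def tri(obs):
    A=np.zeros((3,3));b=np.zeros(3)
    for K,V,uv in obs:
        c,r=ray(K,V,uv);P=np.eye(3)-np.outer(r,r);A+=P;b+=P@c
    return np.linalg.solve(A,b)
def proj(K,V,p):
    q=K@(V[:3,:3]@np.asarray(p,float)+V[:3,3]); return q[:2]/q[2]
E
python3 - <<'E'
from h import *
np.set_printoptions(precision=1,suppress=True)
L="lamp_grip fudge_board sweet_plate dimmer knob_grip pointer_tip mark_diamond mark_bar jar_a jar_c bell gift_box scoop cup".split()
C={}
for n in ("scene","side"):
    p,K,V=cam(n);C[n]=(K,V);cv2.imwrite(f"pics/{n}0.png",p)
    print(n,"cam at",-V[:3,:3].T@V[:3,3])
    for l in L:
        r=ctrl.pinpoint(l,n)
        print(l,[(np.round(x["xy"]).tolist(),round(x["score"],2),onz(K,V,x["xy"],{'lamp_grip':255}.get(l,0))[:2].round().tolist()) for x in r])
print(ctrl.get_obs()["t"], ctrl.get_obs()["orientation"])
E
```

```text
scene cam at [1031.2 -274.2  999.4]
lamp_grip [([377.0, 213.0], 0.63, [631.0, 85.0])]
fudge_board [([381.0, 205.0], 0.8, [474.0, 233.0]), ([378.0, 140.0], 0.56, [250.0, 372.0])]
sweet_plate [([305.0, 228.0], 0.84, [442.0, 3.0]), ([185.0, 260.0], 0.41, [382.0, -323.0])]
dimmer [([233.0, 326.0], 0.64, [610.0, -278.0])]
knob_grip [([222.0, 309.0], 0.7, [555.0, -286.0]), ([317.0, 355.0], 0.41, [763.0, -132.0])]
pointer_tip []
mark_diamond [([219.0, 337.0], 0.58, [618.0, -317.0])]
mark_bar [([235.0, 329.0], 0.61, [618.0, -277.0])]
jar_a [([465.0, 216.0], 0.9, [622.0, 423.0]), ([465.0, 244.0], 0.84, [693.0, 363.0]), ([335.0, 306.0], 0.72, [680.0, -37.0])]
jar_c [([465.0, 216.0], 0.9, [622.0, 423.0]), ([465.0, 244.0], 0.84, [693.0, 363.0]), ([335.0, 306.0], 0.72, [680.0, -37.0])]
bell []
gift_box [([428.0, 176.0], 0.72, [451.0, 424.0])]
scoop [([186.0, 259.0], 0.91, [380.0, -321.0])]
cup [([320.0, 354.0], 0.86, [765.0, -125.0]), ([234.0, 325.0], 0.49, [606.0, -275.0])]
side cam at [-213.7 -834.5  980.3]
lamp_grip [([342.0, 164.0], 0.83, [620.0, 67.0])]
fudge_board [([182.0, 234.0], 0.71, [2
[... 254 characters left out ...]
25.0]), ([423.0, 302.0], 0.21, [607.0, -288.0])]
mark_diamond [([446.0, 272.0], 0.57, [750.0, -250.0])]
mark_bar [([436.0, 261.0], 0.52, [762.0, -205.0])]
jar_a [([299.0, 184.0], 0.96, [700.0, 373.0]), ([378.0, 242.0], 0.94, [692.0, -33.0]), ([274.0, 187.0], 0.65, [620.0, 417.0])]
jar_c [([299.0, 184.0], 0.96, [700.0, 373.0]), ([378.0, 242.0], 0.94, [692.0, -33.0]), ([274.0, 187.0], 0.65, [620.0, 417.0])]
bell [([314.0, 306.0], 0.66, [371.0, -118.0]), ([274.0, 186.0], 0.18, [623.0, 421.0])]
gift_box [([233.0, 201.0], 0.7, [459.0, 428.0])]
scoop [([374.0, 355.0], 0.78, [386.0, -329.0])]
cup [([415.0, 246.0], 0.78, [764.0, -120.0]), ([318.0, 305.0], 0.39, [384.0, -122.0])]
1.5 [-0.6 -3.1  0. ]
```

View pics/scene0.png

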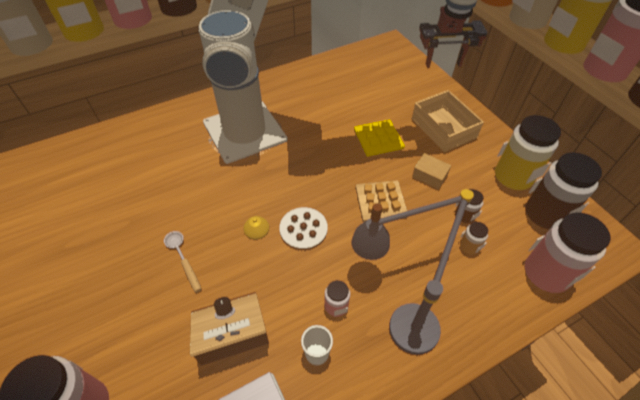

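View pics/side0.png

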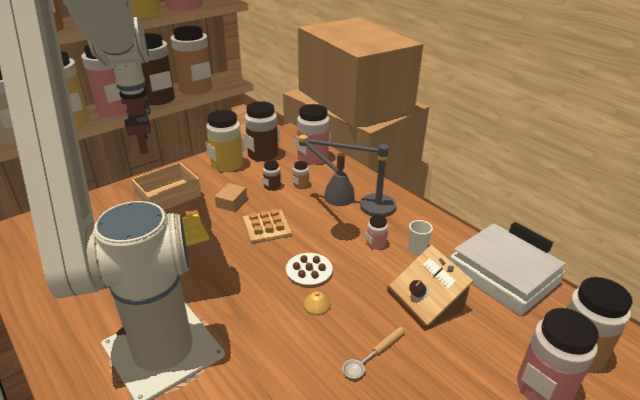

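Fudge board candidates in the scene view are the light-wood board at (381,205) and the yellow look-alike at (378,140), with the round plate at (305,228) and the bin at (447,120) also nearby. I choose the light-wood one at (381,205). In the side view it is at (267,226). The lamp grip is at scene (377,213) and side (342,164). The dimmer is at scene (230,320) and side (425,285).

```bash
python3 - <<'E'
from h import *
np.set_printoptions(precision=1,suppress=True)
C={};im={}
for n in ("scene","side"):
    im[n],K,V=cam(n);C[n]=(K,V)
for l in "lamp_grip fudge_board dimmer knob_grip mark_diamond mark_bar".split():
    a=ctrl.pinpoint(l,"scene");b=ctrl.pinpoint(l,"side")
    for x in a[:2]:
        for y in b[:2]:
            P=tri([(*C["scene"],x["xy"]),(*C["side"],y["xy"])])
            e=np.linalg.norm(proj(*C["scene"],P)-x["xy"])
            print(l,P,"err %.1f"%e,x["score"],y["score"])
a=cv2.resize(im["scene"][130:280,330:490],None,fx=2.5,fy=2.5,interpolation=2)
b=cv2.resize(im["side"][235:335,380:480],None,fx=3.75,fy=3.75,interpolation=2)
cv2.imwrite("pics/crop.png",np.hstack([a,b]))
print(R.from_rotvec(ctrl.get_obs()["orientation"]).as_matrix())
E
```

```text
lamp_grip [633.3  79.6 251.9] err 1.1 0.78 0.58
lamp_grip [650.4 -54.8 167. ] err 74.3 0.78 0.26
fudge_board [251.7 368.3  -3.3] err 1.6 0.98 0.93
fudge_board [397.7 209.7 116.5] err 24.7 0.98 0.63
fudge_board [ 335.4  373.1 -128. ] err 33.5 0.72 0.93
fudge_board [474.3 231.6 -15.5] err 6.5 0.72 0.63
dimmer [ 611.1 -280.9   -3.5] err 3.4 0.58 0.92
dimmer [692.8  -6.1  94.4] err 132.8 0.48 0.92
knob_grip [ 583.3 -282.1   67.2] err 0.4 0.66 0.75
mark_diamond [ 655.1 -307.6   98.4] err 0.4 0.44 0.51
mark_bar [ 661.2 -276.2   93.9] err 1.8 0.39 0.46
[[-0.9  0.4 -0. ]
 [ 0.4  0.9  0. ]
 [ 0.   0.  -1. ]]
```

View pics/crop.png

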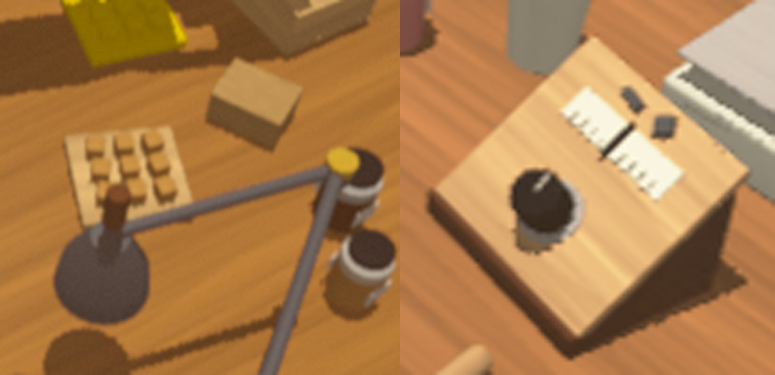

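The crop confirms it: the square light-wood board with nine cubes is separate from the yellow look-alike at its upper left. The pointer sits between the two tabs. In the side crop the diamond is near (663,126) and the bar near (632,98), the bar being to the left (+y).

```bash
cat >> h.py <<'E'
def delta(goal):
    o=ctrl.get_obs(); M=R.from_rotvec(o["orientation"]).as_matrix()
    d=M.T@(np.array(goal)-o["ee_pos"]); return d/50
E
python3 - <<'E'
from h import *
print(R.from_rotvec(ctrl.get_obs()["orientation"]).as_matrix().round(3))
print(delta([460,330,340]).round(3))
E
```

```text
[[-0.919  0.394 -0.   ]
 [ 0.394  0.919  0.   ]
 [ 0.     0.    -1.   ]]
[-5.858 -2.81  -2.346]
```

Request:
apply_moves(targets=[[1, [-0.73, -0.35, -0.3], [0, 0, 0]], [1, [-0.73, -0.35, -0.3], [0, 0, 0]], [1, [-0.73, -0.35, -0.3], [0, 0, 0]], [1, [-0.73, -0.35, -0.3], [0, 0, 0]], [1, [-0.73, -0.35, -0.3], [0, 0, 0]], [1, [-0.73, -0.35, -0.3], [0, 0, 0]], [1, [-0.73, -0.35, -0.3], [0, 0, 0]], [1, [-0.73, -0.35, -0.3], [0, 0, 0]]])

```text
t: 3.2
ee_pos: [460.1, 329.7, 343.3]
orientation: [0.631, 3.077, 0.0]
ft_force: [-0.4, 0.6, 0.6]
width: 87.8
grasp_force: 0.0
```

```bash
python3 - <<'E'
from h import *
np.set_printoptions(precision=1,suppress=True)
p,K,V=cam("wrist");cv2.imwrite("pics/w1.png",p)
print("cam",-V[:3,:3].T@V[:3,3],V[2,:3])
for l,z in (("fudge_board",0),("lamp_grip",255)):
    for x in ctrl.pinpoint(l,"wrist"): print(l,x["xy"],x["score"],onz(K,V,x["xy"],z))
for x in ctrl.masks_of("fudge_board","wrist"):
    print(x["bbox"],x["score"]); m=x["region"].astype(np.uint8)
    c=max(cv2.findContours(m,0,2)[0],key=cv2.contourArea)
    pts=np.array([onz(K,V,q[0],15)[:2] for q in c],np.float32)
    print(cv2.minAreaRect(pts))
o=ctrl.get_obs();print(o["t"],o["ee_pos"])
E
```

```text
cam [393.8 358.3 505.7] [ 0.2 -0.1 -1. ]
fudge_board [286.1, 0.0] 0.69 [237.8 375.7   0. ]
fudge_board [267.9, 187.6] 0.61 [467.1 237.9   0. ]
fudge_board [409.2, 222.4] 0.38 [611.5 425.7   0. ]
[237.8, 0.0, 345.1, 61.1] 0.71
((270.32745361328125, 370.3614196777344), (133.08047485351562, 77.9767074584961), 76.38365936279297)
[221.1, 142.9, 307.8, 227.9] 0.63
((461.808837890625, 240.510986328125), (129.76925659179688, 130.0270538330078), 68.32769012451172)
3.4 [459.6 330.5 342.8]
```

View pics/w1.png

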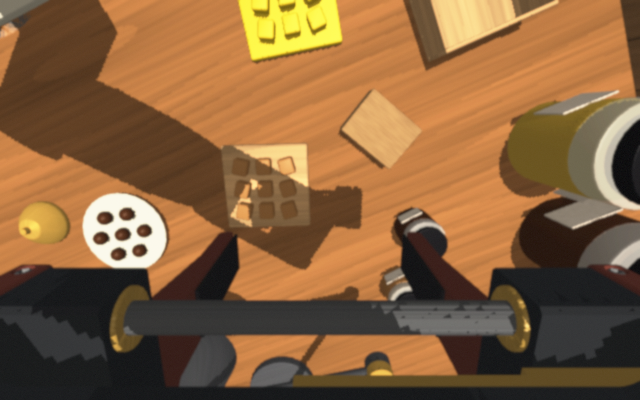

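The wrist view shows the light-wood fudge board at (267,187), the yellow look-alike at (290,25), and the plate at (125,232). The board centre is about (465,238).

```bash
python3 - <<'E'
from h import *
print(delta([585,110,343]).round(3))
E
```

```text
[-4.047 -3.059 -0.007]
```

Request:
apply_moves(targets=[[1, [-0.67, -0.51, 0], [0, 0, 0]], [1, [-0.67, -0.51, 0], [0, 0, 0]], [1, [-0.67, -0.51, 0], [0, 0, 0]], [1, [-0.67, -0.51, 0], [0, 0, 0]], [1, [-0.67, -0.51, 0], [0, 0, 0]], [1, [-0.67, -0.51, 0], [0, 0, 0]]])

```text
t: 4.15
ee_pos: [583.7, 111.2, 341.9]
orientation: [-0.629, -3.077, 0.0]
ft_force: [0.9, 0.5, -0.2]
width: 88.4
grasp_force: 0.0
```

```bash
python3 - <<'E'
from h import *
np.set_printoptions(precision=1,suppress=True)
p,K,V=cam("wrist");cv2.imwrite("pics/w2.png",p)
ob=[(K,V,x["xy"]) for x in ctrl.pinpoint("lamp_grip","wrist")[:1]]
for x in ctrl.pinpoint("lamp_grip","wrist"): print(x["xy"],x["score"],onz(K,V,x["xy"],255))
for n in ("scene","side"):
    p,K,V=cam(n)
    x=ctrl.pinpoint("lamp_grip",n)
    if x: print(n,x[0]["xy"],x[0]["score"],onz(K,V,x[0]["xy"],255)); ob.append((K,V,x[0]["xy"]))
P=tri(ob);print(P,[np.linalg.norm(proj(K,V,P)-u) for K,V,u in ob])
print(delta([P[0],P[1],343]),delta([P[0],P[1],238]),ctrl.get_obs()["t"])
E
```

```text
[306.9, 263.4] 0.74 [625.1  82.4 255. ]
scene [375.0, 215.1] 0.89 [633.1  78.  255. ]
side [338.6, 160.8] 0.93 [626.3  87.2 255. ]
[627.5  83.  252.4] [np.float64(2.037881531699956), np.float64(2.1592093129627035), np.float64(1.7613609202412805)]
[-1.  -0.2 -0. ] [-1.  -0.2  2.1] 4.5
```

View pics/w2.png

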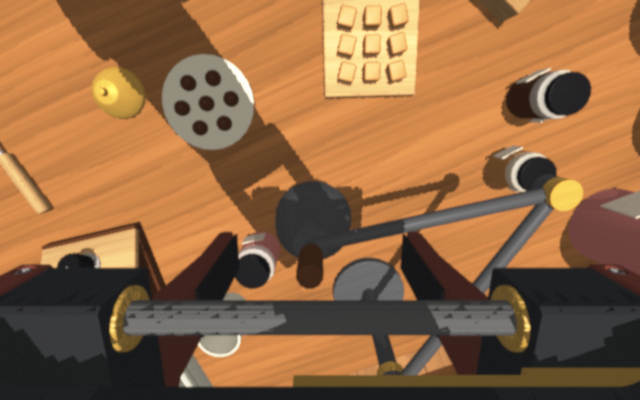

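The grip stands at (309,263) with the shade at (313,220), so its axis is near (627,83).

Request:
apply_moves(targets=[[1, [-0.5, -0.1, 0], [0, 0, 0]], [1, [-0.5, -0.1, 0], [0, 0, 0]], [1, [0, 0, 0.4], [0, 0, 0]], [1, [0, 0, 0.5], [0, 0, 0]], [1, [0, 0, 0.5], [0, 0, 0]], [1, [0, 0, 0.4], [0, 0, 0]], [1, [0, 0, 0.25], [0, 0, 0]], [1, [0, 0, 0], [0, 0, 0]]])

```text
t: 5.5
ee_pos: [625.3, 82.8, 239.5]
orientation: [-0.63, -3.076, 0.001]
ft_force: [-0.0, -0.4, 0.6]
width: 88.0
grasp_force: 0.0
```

Request:
apply_moves(targets=[[-1, [0, 0, 0], [0, 0, 0]], [-1, [0, 0, 0], [0, 0, 0]], [-1, [0, 0, 0], [0, 0, 0]], [-1, [0, 0, 0], [0, 0, 0]], [-1, [0, 0, 0], [0, 0, 0]], [-1, [0, 0, 0], [0, 0, 0]]])

```text
t: 6.25
ee_pos: [625.9, 82.1, 240.2]
orientation: [-0.632, -3.077, 0.0]
ft_force: [0.5, 1.0, 0.2]
width: 31.3
grasp_force: 0.0
```

```bash
python3 - <<'E'
from h import *
o=ctrl.get_obs();print(o["t"],o["width"],o["grasp_force"],o["ft_force"],o["qpos"])
print(delta([465,238,238]))
E
```

```text
6.25 31.279422407631355 0.0 [0.48749681 1.00819329 0.15583414] [ 1.11550511e-01  4.13872837e-01  1.60055284e+00 -9.93183763e-06
  1.12717711e+00 -1.05440588e+00]
[4.1861345  1.59880594 0.04373112]
```

Fingers are still closing, so I'll give them a moment more.

Request:
apply_moves(targets=[[-1, [0, 0, 0], [0, 0, 0]], [-1, [0, 0, 0], [0, 0, 0]], [-1, [0, 0, 0], [0, 0, 0]]])

```text
t: 6.62
ee_pos: [626.3, 82.7, 240.2]
orientation: [0.631, 3.077, 0.001]
ft_force: [2.5, 5.0, -2.7]
width: 21.7
grasp_force: 30.0
```

Request:
apply_moves(targets=[[-1, [0.15, 0.06, 0], [0, 0, 0]], [-1, [0.25, 0.1, 0], [0, 0, 0]], [-1, [0.32, 0.12, 0], [0, 0, 0]], [-1, [0.32, 0.12, 0], [0, 0, 0]], [-1, [0.32, 0.12, 0], [0, 0, 0]], [-1, [0.32, 0.12, 0], [0, 0, 0]], [-1, [0.32, 0.12, 0], [0, 0, 0]], [-1, [0.32, 0.12, 0], [0, 0, 0]]])

```text
t: 7.62
ee_pos: [535.6, 168.6, 240.1]
orientation: [-0.632, -3.077, 0.001]
ft_force: [1.6, -5.8, -1.0]
width: 21.6
grasp_force: 30.0
```

Request:
apply_moves(targets=[[-1, [0.32, 0.12, 0], [0, 0, 0]], [-1, [0.32, 0.12, 0], [0, 0, 0]], [-1, [0.32, 0.12, 0], [0, 0, 0]], [-1, [0.32, 0.12, 0], [0, 0, 0]], [-1, [0.25, 0.12, 0], [0, 0, 0]], [-1, [0.2, 0.12, 0], [0, 0, 0]], [-1, [0.14, 0.1, 0], [0, 0, 0]], [-1, [0, 0, 0], [0, 0, 0]]])

```text
t: 8.62
ee_pos: [466.1, 244.3, 240.1]
orientation: [-0.629, -3.078, -0.002]
ft_force: [0.6, 1.9, -2.7]
width: 21.1
grasp_force: 29.7
```

```bash
python3 - <<'E'
from h import *
np.set_printoptions(precision=1,suppress=True)
o=ctrl.get_obs();print(o["t"],o["ee_pos"],o["width"],o["grasp_force"],o["ft_force"])
for n in ("scene","side"):
    p,K,V=cam(n); cv2.imwrite(f"pics/{n}2.png",p)
    for l,z in (("lamp_grip",255),("fudge_board",0)):
        for x in ctrl.pinpoint(l,n): print(n,l,x["xy"],x["score"],onz(K,V,x["xy"],z))
E
```

```text
8.625 [466.1 244.3 240.1] 21.103300483640112 29.734643697738647 [ 0.6  1.9 -2.7]
scene lamp_grip [394.6, 144.5] 0.71 [479.7 233.7 255. ]
scene fudge_board [377.3, 142.9] 0.71 [258.  361.8   0. ]
side lamp_grip [266.2, 155.5] 0.57 [481.2 240.1 255. ]
side fudge_board [265.9, 228.1] 0.91 [462.4 236.2   0. ]
side fudge_board [183.7, 235.5] 0.7 [242.4 363.5   0. ]
```

View pics/side2.png

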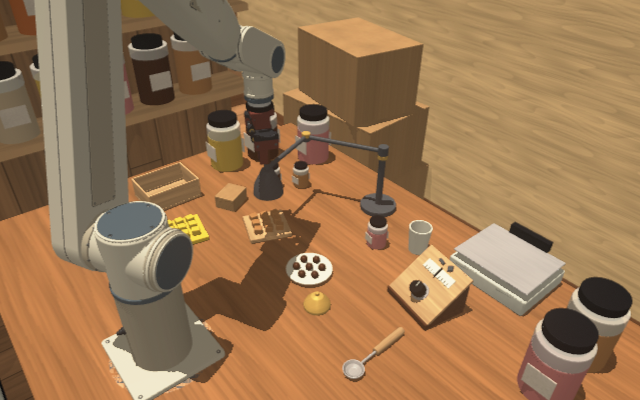

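The lamp has swung over the board: in the side view the shade is at (268,182) and its shadow falls on the board at (267,226). A 6 mm trim remains, then release and rise.

Request:
apply_moves(targets=[[-1, [0, -0.1, 0], [0, 0, 0]], [-1, [0, 0, 0], [0, 0, 0]], [-1, [0, 0, 0], [0, 0, 0]], [1, [0, 0, 0], [0, 0, 0]], [1, [0, 0, 0], [0, 0, 0]], [1, [0, 0, 0], [0, 0, 0]], [1, [0, 0, 0], [0, 0, 0]], [1, [0, 0, 0], [0, 0, 0]]])

```text
t: 9.93
ee_pos: [464.9, 238.2, 240.2]
orientation: [0.632, 3.077, 0.0]
ft_force: [-0.4, -0.2, 0.4]
width: 67.3
grasp_force: 0.0
```

Request:
apply_moves(targets=[[1, [0, 0, 0], [0, 0, 0]], [1, [0, 0, -0.2], [0, 0, 0]], [1, [0, 0, -0.5], [0, 0, 0]], [1, [0, 0, -0.8], [0, 0, 0]], [1, [0, 0, -0.8], [0, 0, 0]], [1, [0, 0, -0.3], [0, 0, 0]]])

```text
t: 10.68
ee_pos: [465.7, 238.6, 373.2]
orientation: [0.631, 3.074, 0.004]
ft_force: [1.2, 0.5, -0.2]
width: 87.8
grasp_force: 0.0
```

```bash
cat >> h.py <<'E'
def n_of(yaw): return np.array([-.574*np.cos(yaw),-.574*np.sin(yaw),.819])
def Mgoal(yaw,spin=0):
    z=-n_of(yaw); y=np.array([-np.sin(yaw),np.cos(yaw),0])*1.0; x=np.cross(y,z)
    return np.c_[x,y,z]@R.from_rotvec([0,0,spin]).as_matrix()
def rel(goal,yaw,spin=0):
    o=ctrl.get_obs(); M=R.from_rotvec(o["orientation"]).as_matrix()
    rv=R.from_matrix(M.T@Mgoal(yaw,spin)).as_rotvec()
    return delta(goal),rv/(np.pi/2),rv
E
python3 - <<'E'
from h import *
np.set_printoptions(precision=3,suppress=True)
o=ctrl.get_obs();print(o["t"],o["ee_pos"],o["qpos"])
for n in ("scene","side"):
    p,K,V=cam(n)
    x=ctrl.pinpoint("lamp_grip",n)
    if x: print(n,x[0]["xy"],x[0]["score"],onz(K,V,x[0]["xy"],255))
print(Mgoal(0))
print(*rel([490,-282,220],0))
E
```

```text
10.675 [465.707 238.607 373.161] [ 0.451  0.122  1.685 -0.     1.331 -0.715]
scene [391.5, 145.1] 0.57 [477.845 225.869 255.   ]
side [267.5, 159.2] 0.93 [472.004 220.141 255.   ]
[[-0.819  0.     0.574]
 [ 0.     1.     0.   ]
 [-0.574  0.    -0.819]]
[-4.57  -9.352  2.987] [-0.079 -0.385 -0.249] [-0.125 -0.604 -0.392]
```

Request:
apply_moves(targets=[[1, [-0.3, -0.6, 0], [0, 0, 0]], [1, [-0.45, -0.9, 0], [0, 0, 0]], [1, [-0.45, -0.9, 0], [0, 0, 0]], [1, [-0.45, -0.9, 0], [0, 0, 0]], [1, [-0.45, -0.9, 0], [0, 0, 0]], [1, [-0.45, -0.9, 0], [0, 0, 0]], [1, [-0.45, -0.9, 0], [0, 0, 0]], [1, [-0.45, -0.9, 0.2], [0, 0, 0]]])

```text
t: 11.88
ee_pos: [487.0, -148.4, 358.7]
orientation: [-0.631, -3.076, -0.0]
ft_force: [0.1, -0.1, 1.0]
width: 88.1
grasp_force: 0.0
```

```bash
python3 - <<'E'
from h import *
np.set_printoptions(precision=3,suppress=True)
o=ctrl.get_obs();print(o["t"],o["ee_pos"],o["qpos"])
print(*rel([490,-282,220],0))
for n in ("scene","side"):
    p,K,V=cam(n); cv2.imwrite(f"pics/{n}3.png",p)
    x=ctrl.pinpoint("lamp_grip",n)
    if x: print(n,x[0]["xy"],x[0]["score"],onz(K,V,x[0]["xy"],255))
    for x in ctrl.pinpoint("fudge_board",n): print(n,x["xy"],x["score"],onz(K,V,x["xy"],0))
E
```

```text
11.875 [ 487.037 -148.447  358.711] [-0.319  0.112  1.728  0.     1.303 -1.485]
[-1.111 -2.432  2.773] [-0.079 -0.385 -0.25 ] [-0.123 -0.604 -0.392]
scene [395.8, 144.6] 0.67 [481.378 236.049 255.   ]
scene [380.1, 201.7] 0.93 [463.564 237.815   0.   ]
scene [377.5, 141.1] 0.86 [251.438 366.85   -0.   ]
scene [463.0, 216.4] 0.58 [619.689 418.171   0.   ]
side [266.6, 158.5] 0.89 [472.25  225.031 255.   ]
side [267.6, 228.3] 0.91 [466.023 231.962   0.   ]
side [180.3, 234.9] 0.83 [235.606 372.722   0.   ]
```

Request:
apply_moves(targets=[[1, [-0.22, -0.5, 0.5], [0, 0, 0]], [1, [-0.3, -0.65, 0.75], [0, 0, 0]], [1, [-0.3, -0.65, 0.75], [0, 0, 0]], [1, [-0.29, -0.63, 0.77], [-0.016, -0.077, -0.05]], [1, [0, 0, 0], [-0.016, -0.077, -0.05]], [1, [0, 0, 0], [-0.016, -0.077, -0.05]], [1, [0, 0, 0], [-0.016, -0.077, -0.05]], [1, [0, 0, 0], [-0.015, -0.077, -0.05]]])

```text
t: 13.18
ee_pos: [514.7, -251.8, 249.9]
orientation: [0.071, 2.606, -0.057]
ft_force: [-1.0, 0.2, 0.7]
width: 87.5
grasp_force: 0.0
```

```bash
python3 - <<'E'
from h import *
np.set_printoptions(precision=3,suppress=True)
o=ctrl.get_obs();print(o["t"],o["ee_pos"],o["qpos"])
p,K,V=cam("wrist"); cv2.imwrite("pics/w4.png",p); np.savez("w4.npz",K=K,V=V)
for l,z in (("knob_grip",67),("pointer_tip",95),("mark_diamond",98),("mark_bar",98),("dimmer",0)):
    for x in ctrl.pinpoint(l,"wrist"): print(l,np.round(x["xy"],1),x["score"],onz(K,V,x["xy"],z).round(1))
E
```

```text
13.175 [ 514.692 -251.82   249.942] [-0.609  0.153  2.06   0.53   0.508 -2.538]
knob_grip [301.6 144.5] 0.59 [ 576.5 -279.4   67. ]
pointer_tip [294.5 216.7] 0.6 [ 661.3 -294.9   95. ]
pointer_tip [487.9 172. ] 0.44 [598.9 -87.7  95. ]
mark_diamond [282.9 218.7] 0.54 [ 661.1 -308.6   98. ]
mark_bar [309.3 215.7] 0.58 [ 656.7 -276.4   98. ]
dimmer [305.5 135.2] 0.94 [ 610.4 -282.1    0. ]
```

View pics/w4.png

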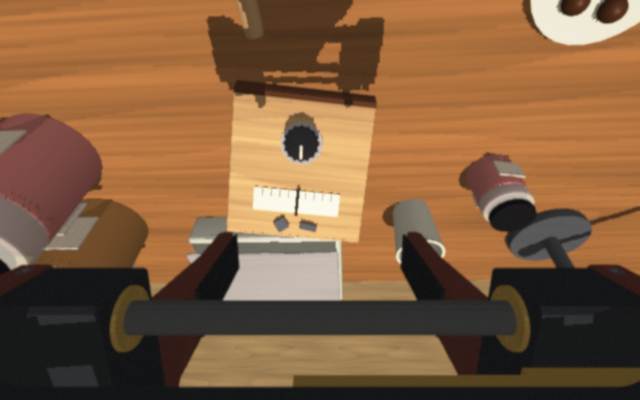

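The box face spans (233,93), (376,107), (357,242), (227,233). The knob is at (301,143), the pointer at (297,200), the diamond at (282,224) on the right side as the robot sees it, and the bar at (308,226). Joint 6 is at its limit here, so I'll approach with the tool spun clockwise. First I'll fit the box pose.

```bash
cat > fit.py <<'E'
from h import *
from scipy.optimize import least_squares
np.set_printoptions(precision=3,suppress=True)
d=np.load("w4.npz");W=(d["K"],d["V"])
img=cv2.imread("pics/w4.png")
def w(p,b):
    c,s=np.cos(p[2]),np.sin(p[2]); return np.array([p[0]+c*b[0]-s*b[1],p[1]+s*b[0]+c*b[1],b[2]])
H0=112-130*np.tan(np.radians(35)); up=np.array([.819,0,.574]);nb=np.array([-.574,0,.819])
def face(s,y,o=0): return np.array([0,0,(H0+112)/2])+s*up+np.array([0,y,0])+o*nb
cor=[((-65,-80,H0),(233,93)),((-65,80,H0),(376,107)),((65,80,112),(357,242)),((65,-80,112),(227,233))]
kn={"w":(W,(301.6,144.5))}
for n in ("scene","side"):
    p,K,V=cam(n); r=ctrl.pinpoint("knob_grip",n)
    if r: kn[n]=((K,V),r[0]["xy"]);print(n,r[0])
def swap(b): return (b[0],-b[1],b[2])
def res(p,flip):
    e=[]
    for b,uv in cor: e.append(proj(*W,w(p,swap(b) if flip else b))-uv)
    for C,uv in kn.values(): e.append(proj(*C,w(p,face(p[3],0,24)))-uv)
    return np.concatenate(e)
for f in (0,1):
    s=least_squares(lambda p:res(p,f),[611,-282,0,-20],x_scale=[10,10,.1,10],loss="soft_l1")
    print(f,s.x,s.cost,res(s.x,f).reshape(-1,2).tolist())
    if f==0: np.save("box.npy",s.x);best=s.x
E
python3 fit.py
```

```text
scene {'xy': [224.6, 304.4], 'score': 0.7}
0 [ 614.733 -285.957   -0.16   -31.315] 4.708171275312498 [[-0.16407513793984663, 0.17040107290117135], [0.07790721773858422, 0.9327476177418248], [2.4433931880118394, 0.26722867445812426], [-0.09447502203690306, -1.4554099339634945], [-0.38736453617042343, 0.14657133590532112], [-2.2464418202165746, -0.8651747735185609]]
1 [ 615.949 -276.134    0.075  -31.898] 544.3270431286462 [[139.83713243023806, 0.032334897316601996], [-144.21917299554508, 2.185970125590842], [-106.37631557335718, -0.3117478031089149], [154.91187117419668, 0.20247116250823183], [0.16903527553239428, 0.20622319654506782], [-1.9456030985952282, -0.7872167347608752]]
```

```bash
cat >> h.py <<'E'
def facey(C,uv,bx):
    c,r=ray(*C,uv); n=n_of(bx[2]); H0=112-130*np.tan(np.radians(35))
    P0=np.array([bx[0],bx[1],(H0+112)/2]); P=c+r*(n@(P0-c))/(n@r)-P0
    ys=np.array([-np.sin(bx[2]),np.cos(bx[2]),0]); us=np.cross(ys,n)
    return P@ys,P@us
def axis(bx,out):
    n=n_of(bx[2]);ys=np.array([-np.sin(bx[2]),np.cos(bx[2]),0]);us=np.cross(ys,n);H0=112-130*np.tan(np.radians(35))
    return np.array([bx[0],bx[1],(H0+112)/2])+us*bx[3]+n*out
E
python3 - <<'E'
from h import *
np.set_printoptions(precision=3,suppress=True)
bx=np.load("box.npy");d=np.load("w4.npz");W=(d["K"],d["V"])
for uv in ((294.5,216.7),(297,188),(282.9,218.7),(309.3,215.7),(301.6,144.5)): print(uv,facey(W,uv,bx))
print(axis(bx,5),axis(bx,24))
for sp in (.4,.6): print(*rel(axis(bx,110),bx[2],sp))
E
```

```text
(294.5, 216.7) (np.float64(-1.275125713761433), np.float64(54.231573439214955))
(297, 188) (np.float64(-1.1381081095102499), np.float64(19.519888287679873))
(282.9, 218.7) (np.float64(-14.815573889297951), np.float64(57.86634449153976))
(309.3, 215.7) (np.float64(16.172054552129516), np.float64(51.48606750349144))
(301.6, 144.5) (np.float64(-0.018401030542425312), np.float64(-31.002887872670886))
[ 586.582 -281.404   52.607] [ 575.816 -279.664   68.168]
[ 0.937 -0.293  2.063] [ 0.01  -0.051  0.32 ] [ 0.016 -0.08   0.502]
[ 0.937 -0.293  2.063] [ 0.005 -0.052  0.447] [ 0.008 -0.082  0.702]
```

Request:
apply_moves(targets=[[1, [0.31, -0.1, 0.69], [0, 0, 0]], [1, [0.31, -0.1, 0.69], [0, 0, 0]], [1, [0.31, -0.1, 0.69], [0, 0, 0]], [1, [0, 0, 0], [0.001, -0.01, 0.09]], [1, [0, 0, 0], [0.001, -0.01, 0.09]], [1, [0, 0, 0], [0.001, -0.01, 0.09]], [1, [0, 0, 0], [0.001, -0.01, 0.09]], [1, [0, 0, 0], [0.001, -0.01, 0.09]]])

```text
t: 14.68
ee_pos: [540.9, -259.1, 157.7]
orientation: [1.0, 2.383, 0.12]
ft_force: [0.0, 0.3, 0.5]
width: 87.8
grasp_force: 0.0
```

```bash
cat > look.py <<'E'
from h import *
import sys
np.set_printoptions(precision=3,suppress=True)
bx=np.load("box.npy")
o=ctrl.get_obs();print(o["t"],o["ee_pos"],o["qpos"])
p,K,V=cam("wrist"); cv2.imwrite(f"pics/{sys.argv[1]}.png",p); np.savez(f"{sys.argv[1]}.npz",K=K,V=V)
for l in ("knob_grip","pointer_tip","mark_diamond","mark_bar"):
    for x in ctrl.pinpoint(l,"wrist")[:2]: print(l,np.round(x["xy"],1),round(x["score"],2),"face y,s",facey((K,V),x["xy"],bx))
print("knob expected px",proj(K,V,axis(bx,24)))
print(*rel(axis(bx,110),bx[2],.6)); print(*rel(axis(bx,5),bx[2],.6))
E
python3 look.py w5
```

```text
14.675 [ 540.898 -259.065  157.694] [-0.552  0.344  2.106  0.834  0.226 -2.104]
knob_grip [295.4 195.3] 0.8 face y,s (np.float64(-7.073872234975435), np.float64(-29.964965001734306))
pointer_tip [355. 262.] 0.51 face y,s (np.float64(0.7443531169414621), np.float64(53.52742024791859))
pointer_tip [474.7 145.1] 0.4 face y,s (np.float64(142.59538808648333), np.float64(21.599561951468267))
mark_diamond [341.1 271.6] 0.48 face y,s (np.float64(-15.615615656662396), np.float64(54.352195899707006))
mark_bar [370.9 248.7] 0.67 face y,s (np.float64(20.300263476436637), np.float64(50.688464719980445))
knob expected px [297.38  195.814]
[ 0.164 -0.471  0.215] [-0.039 -0.012 -0.009] [-0.062 -0.019 -0.014]
[ 0.125 -0.341  2.311] [-0.039 -0.012 -0.009] [-0.062 -0.019 -0.014]
```

View pics/w5.png

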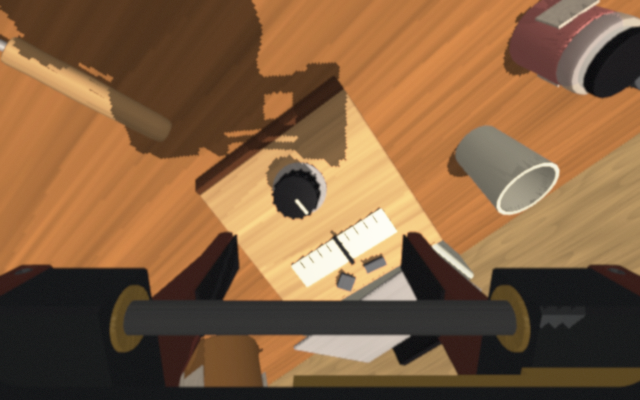

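The knob is at (296,195), matching the fit to within 2 px; the pointer tip is at (352,262), the diamond at (345,281), and the bar at (373,264). Joint 5 is close to its lower limit here and the last move fell short, so I'll fit a kinematic model before descending.

```bash
cat > kin.py <<'E'
from h import *
from scipy.optimize import least_squares
data=[([1.147,.423,1.63,0,1.089,-.019],[246.1,574.5,222.7]),
([.11155,.41387,1.60055,0,1.12718,-1.0544],[625.9,82.1,240.2]),
([.451,.122,1.685,0,1.331,-.715],[465.7,238.6,373.2]),
([-.319,.112,1.728,0,1.303,-1.485],[487.0,-148.4,358.7]),
([-.609,.153,2.06,.53,.508,-2.538],[514.7,-251.8,249.9]),
([-.552,.344,2.106,.834,.226,-2.104],[540.9,-259.1,157.7])]
E=lambda s,a:R.from_euler(s,a)
def fk(q,p):
    h,a,d,b,c,L=p; z=np.array([0,0,1.])
    R1=E("z",q[0]);R2=R1*E("y",q[1]);R3=R2*E("y",q[2]);R5=R3*E("z",q[3])*E("y",q[4]);R6=R5*E("z",q[5])
    return np.array([0,0,h])+R1.apply([d,0,0])+R2.apply([0,0,a])+R3.apply([c,0,b])+R6.apply([0,0,L]),R6
def kfit():
    f=lambda p:np.concatenate([fk(q,p)[0]-x for q,x in data])
    s=least_squares(f,[300,400,0,400,0,250]); return s.x,f(s.x)
lo=np.array([-3,-.9,.09,-1.31,.11,-2.54]);hi=-lo.copy();hi[1:5]=[2.11,2.58,4.45,2.69]
if __name__=="__main__":
    np.set_printoptions(precision=3,suppress=True)
    P,r=kfit();print(P,r)
    o=ctrl.get_obs(); M=R.from_rotvec(o["orientation"]); F=fk(o["qpos"],P)[1]
    off=F.inv()*M; print("flange off",off.as_rotvec())
    bx=np.load("box.npy")
    for sp in (.2,.6,1.0,1.6):
      for out in (150,110,60,5):
        q0=o["qpos"]
        g=R.from_matrix(Mgoal(bx[2],sp))
        def e(q):
            x,m=fk(q,P);return np.r_[(x-axis(bx,out))/100,((m*off).inv()*g).as_rotvec()]
        best=min((least_squares(e,np.clip(s,lo+.01,hi-.01),bounds=(lo,hi)) for s in (q0,q0*[1,1,1,0,1,1],q0+[0,0,0,1.,0.3,1.])),key=lambda s:s.cost)
        print(sp,out,best.x,"cost %.1e"%best.cost)
E
python3 kin.py
```

```text
[364.108 590.515 -25.041 515.08  108.346 349.041] [ 10.226  -6.317  -4.016   1.33  -11.841  -3.412   5.456 -10.424   2.123
  -4.459 -10.974   1.747   1.097  -3.289   2.583  -3.36   -3.919   0.975]
flange off [-0.    -0.     1.571]
0.2 150 [-0.613  0.29   2.138  0.811  0.287 -2.54 ] cost 2.4e-03
0.2 110 [-0.579  0.377  2.099  0.833  0.24  -2.54 ] cost 4.1e-03
0.2 60 [-0.543  0.482  2.044  0.857  0.195 -2.54 ] cost 6.5e-03
0.2 5 [-0.512  0.592  1.976  0.879  0.159 -2.54 ] cost 9.1e-03
0.6 150 [-0.656  0.303  2.166  1.169  0.301 -2.54 ] cost 2.3e-07
0.6 110 [-0.619  0.389  2.122  1.194  0.264 -2.54 ] cost 4.8e-04
0.6 60 [-0.582  0.492  2.06   1.22   0.231 -2.54 ] cost 2.0e-03
0.6 5 [-0.55   0.601  1.987  1.244  0.204 -2.54 ] cost 4.2e-03
1.0 150 [-0.656  0.303  2.167  1.173  0.301 -2.144] cost 6.6e-31
1.0 110 [-0.629  0.395  2.139  1.39   0.267 -2.348] cost 9.2e-31
1.0 60 [-0.599  0.503  2.09   1.6    0.246 -2.54 ] cost 4.4e-05
1.0 5 [-0.57   0.611  2.013  1.622  0.231 -2.54 ] cost 8.7e-04
1.6 150 [-0.656  0.303  2.167  1.173  0.301 -1.544] cost 2.2e-30
1.6 110 [-0.629  0.395  2.139  1.39   0.267 -1.748] cost 4.1e-30
1.6 60 [-0.599  0.505  2.095  1.667  0.248 -2.008] cost 1.0e-29
1.6 5 [-0.57   0.62   2.037  1.925  0.246 -2.248] cost 2.5e-30
```

Request:
apply_moves(targets=[[0.4, [0.04, -0.12, 0.05], [-0.01, -0.003, 0.08]], [0.4, [0.04, -0.12, 0.05], [-0.01, -0.003, 0.08]], [0.4, [0.04, -0.1, 0], [-0.01, -0.003, 0.08]], [0.4, [0, 0, 0], [-0.01, -0.003, 0.08]], [0.4, [0, 0, 0], [0, 0, 0.09]], [0.4, [0, 0, 0], [0, 0, 0.09]], [0.4, [0, 0, 0], [0, 0, 0.09]], [0.4, [0, 0, 0], [0, 0, 0.09]]])

```text
t: 15.92
ee_pos: [529.3, -265.8, 145.7]
orientation: [2.098, 1.58, 0.569]
ft_force: [-0.3, 0.2, 0.3]
width: 61.5
grasp_force: 0.0
```

```bash
python3 - <<'E'
from h import *
np.set_printoptions(precision=3,suppress=True)
bx=np.load("box.npy")
o=ctrl.get_obs();print(o["t"],o["ee_pos"],o["qpos"],o["width"])
print(*rel(axis(bx,110),bx[2],2.3))
E
```

```text
15.925 [ 529.315 -265.8    145.657] [-0.612  0.37   2.152  1.4    0.247 -1.654] 61.46055555945275
[-0.135 -0.087  0.102] [0.009 0.006 0.391] [0.014 0.009 0.614]
```

Request:
apply_moves(targets=[[0.4, [-0.13, -0.09, 0.1], [0, 0, 0]], [0.4, [0, 0, 0], [0.002, 0.001, 0.08]], [0.4, [0, 0, 0], [0.002, 0.001, 0.08]], [0.4, [0, 0, 0], [0.002, 0.001, 0.08]], [0.4, [0, 0, 0], [0.002, 0.001, 0.08]], [0.4, [0, 0, 0], [0.002, 0.001, 0.07]], [0.4, [0, 0, 0], [0, 0, 0]]])

```text
t: 16.8
ee_pos: [527.0, -271.5, 138.6]
orientation: [2.587, 0.926, 0.757]
ft_force: [-0.4, 0.4, 0.2]
width: 61.3
grasp_force: 0.0
```

```bash
python3 - <<'E'
from h import *
np.set_printoptions(precision=3,suppress=True)
bx=np.load("box.npy")
o=ctrl.get_obs();print(o["t"],o["ee_pos"],o["qpos"],o["width"])
p,K,V=cam("wrist"); cv2.imwrite("pics/w6.png",p); np.savez("w6.npz",K=K,V=V)
for l in ("knob_grip","pointer_tip","mark_diamond","mark_bar"):
    for x in ctrl.pinpoint(l,"wrist")[:2]: print(l,np.round(x["xy"],1),round(x["score"],2),"face y,s",facey((K,V),x["xy"],bx))
print("knob expected px",proj(K,V,axis(bx,24)))
print(*rel(axis(bx,5),bx[2],2.3))
E
```

```text
16.8 [ 526.971 -271.547  138.625] [-0.632  0.387  2.143  1.368  0.268 -1.033] 61.29251440387598
pointer_tip [397.8 139.2] 0.62 face y,s (np.float64(-4.13751639008584), np.float64(50.607898318262514))
mark_diamond [409.1 146.1] 0.68 face y,s (np.float64(-14.819711884158458), np.float64(54.16697696880668))
mark_bar [384.7 115.5] 0.68 face y,s (np.float64(17.86773779552797), np.float64(54.28976410356772))
knob expected px [320.196 206.802]
[0.002 0.014 2.103] [-0.001  0.001  0.003] [-0.001  0.002  0.005]
```

Request:
apply_moves(targets=[[0.4, [0, 0.01, 0.2], [0, 0, 0]], [0.4, [0, 0, 0.25], [0, 0, 0]], [0.4, [0, 0, 0.25], [0, 0, 0]], [0.4, [0, 0, 0.25], [0, 0, 0]], [0.4, [0, 0, 0.25], [0, 0, 0]], [0.4, [0, 0, 0.2], [0, 0, 0]], [0.4, [0, 0, 0.15], [0, 0, 0]], [0.4, [0, 0, 0], [0, 0, 0]]])

```text
t: 18.05
ee_pos: [570.8, -278.6, 74.7]
orientation: [2.59, 0.923, 0.757]
ft_force: [-0.3, 0.4, 0.4]
width: 61.3
grasp_force: 0.0
```

```bash
python3 - <<'E'
from h import *
np.set_printoptions(precision=3,suppress=True)
bx=np.load("box.npy")
o=ctrl.get_obs();print(o["t"],o["qpos"])
print(*rel(axis(bx,5),bx[2],2.3))
p,K,V=cam("wrist"); cv2.imwrite("pics/w7.png",p)
print("knob expected px",proj(K,V,axis(bx,24)),proj(K,V,axis(bx,34)))
for l in ("knob_grip",):
    for x in ctrl.pinpoint(l,"wrist")[:2]: print(l,np.round(x["xy"],1),round(x["score"],2))
E
```

```text
18.05 [-0.589  0.56   2.071  1.789  0.246 -1.429]
[0.003 0.011 0.546] [-0.001  0.001  0.002] [-0.002  0.002  0.004]
knob expected px [320.877 244.897] [320.926 252.226]
knob_grip [317.9 247.6] 0.78
```

View pics/w7.png

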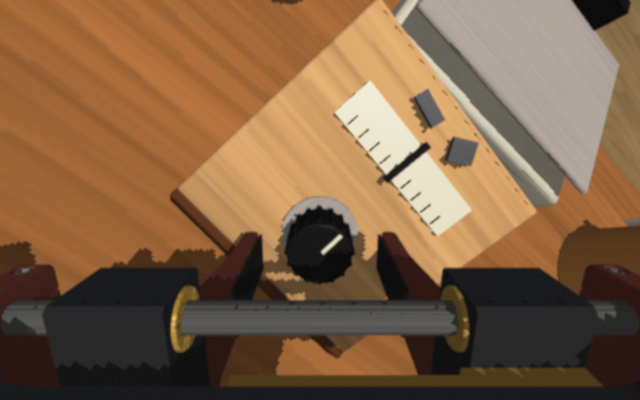

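The knob is at (319,245), centred between the fingers. The pointer runs from (385,180) to its tip at (427,146), with the diamond centre at (462,151) and the bar tab at (429,108).

Request:
apply_moves(targets=[[0.4, [0, 0.01, 0.15], [0, 0, 0]], [0.4, [0, 0, 0.15], [0, 0, 0]], [0.4, [0, 0, 0.13], [0, 0, 0]], [0.4, [0, 0, 0.07], [0, 0, 0]], [-1, [0, 0, 0], [0, 0, 0]], [-1, [0, 0, 0], [0, 0, 0]], [-1, [0, 0, 0], [0, 0, 0]], [-1, [0, 0, 0], [0, 0, 0]]])

```text
t: 19.15
ee_pos: [584.7, -280.9, 54.7]
orientation: [2.59, 0.923, 0.757]
ft_force: [-2.4, 3.1, 0.7]
width: 35.4
grasp_force: 30.0
```

```bash
cat > ptr.py <<'E'
from h import *
np.set_printoptions(precision=2,suppress=True)
bx=np.load("box.npy")
o=ctrl.get_obs();print(o["t"],o["qpos"],o["width"],o["grasp_force"],o["ft_force"],rel(axis(bx,5),bx[2],2.3)[2])
Y=[]
p,K,V=cam("wrist");cv2.imwrite("pics/w%d.png"%(100*o["t"]),p)
for l in ("pointer_tip","mark_diamond","mark_bar"):
    for x in ctrl.pinpoint(l,"wrist")[:1]: print(l,np.round(x["xy"],1),round(x["score"],2),facey((K,V),x["xy"],bx))
# rectified face picture: 6 px/mm, columns = box y from +40 (left) to -40, rows = up-slope 80..-10
n=n_of(bx[2]);ys=np.array([-np.sin(bx[2]),np.cos(bx[2]),0]);us=np.cross(ys,n);P0=np.array([bx[0],bx[1],(112*2-130*np.tan(np.radians(35)))/2])
c=[(40,80),(-40,80),(-40,5),(40,5)]
src=np.float32([proj(K,V,P0+ys*a+us*b) for a,b in c]);dst=np.float32([[(40-a)*6,(80-b)*6] for a,b in c])
rect=cv2.warpPerspective(p,cv2.getPerspectiveTransform(src,dst),(480,450),flags=cv2.INTER_CUBIC)
cv2.imwrite("pics/r%d.png"%(100*o["t"]),rect)
g=cv2.cvtColor(rect,cv2.COLOR_BGR2GRAY)
np.save("g.npy",g)
w=cv2.inRange(rect,(150,170,170),(255,255,255)); yy,xx=np.nonzero(w)
print("white rows",np.percentile(yy,[5,95]) if len(yy) else None,"cols",np.percentile(xx,[1,99]) if len(xx) else None)
dark=((g<90)&(rect.max(2).astype(int)-rect.min(2)<45)).astype(np.uint8)
N,L,S,C=cv2.connectedComponentsWithStats(dark)
for i in range(1,N):
    if S[i,4]>400: print("dark blob y %.1f s %.1f"%(40-C[i][0]/6,80-C[i][1]/6),"w,h mm",S[i,2:4]/6,"area",S[i,4]/36)
E
python3 ptr.py
```

```text
19.15 [-0.58  0.61  2.04  1.9   0.25 -1.53] 35.41776991481813 30.002536475658417 [-2.42  3.07  0.71] [-0.  0.  0.]
pointer_tip [443.7 148.7] 0.96 (np.float64(-1.9960836987162571), np.float64(52.303190716086924))
mark_diamond [459.3 169. ] 0.79 (np.float64(-16.135639450225177), np.float64(52.190386060398325))
mark_bar [424.2 118. ] 0.87 (np.float64(17.15614764925833), np.float64(54.01780672892174))
white rows [190. 338.] cols [  4. 475.]
dark blob y -18.9 s 62.7 w,h mm [20. 19.] area 173.38888888888889
dark blob y 14.7 s 60.7 w,h mm [20.    4.83] area 48.27777777777778
dark blob y -1.8 s 35.5 w,h mm [ 6.17 33.5 ] area 145.08333333333334
```

Request:
apply_moves(targets=[[-1, [0, 0, 0], [0, 0, 0.08]], [-1, [0, 0, 0], [0, 0, 0.08]], [-1, [0, 0, 0], [0, 0, 0.08]], [-1, [0, 0, 0], [0, 0, 0.08]], [-1, [0, 0, 0], [0, 0, 0.08]], [-1, [0, 0, 0], [0, 0, 0.08]], [-1, [0, 0, 0], [0, 0, 0.08]], [-1, [0, 0, 0], [0, 0, 0.08]]])

```text
t: 20.35
ee_pos: [584.8, -282.2, 54.9]
orientation: [2.957, -0.486, 0.941]
ft_force: [-3.9, -1.1, 0.8]
width: 35.3
grasp_force: 30.0
```

Request:
apply_moves(targets=[[-1, [0, 0, 0], [0, 0, 0.045]], [-1, [0, 0, 0], [0, 0, 0]]])

```text
t: 20.6
ee_pos: [584.8, -282.2, 54.9]
orientation: [-2.922, 0.58, -0.935]
ft_force: [-4.9, -2.7, 2.1]
width: 35.4
grasp_force: 30.0
```

```bash
python3 ptr.py
```

```text
20.6 [-0.58  0.61  2.04  1.9   0.25 -0.45] 35.42315336413973 30.002731382846832 [-4.91 -2.7   2.12] [ 0.    0.   -1.07]
pointer_tip [309.4  88.4] 0.81 (np.float64(-15.07544519899644), np.float64(51.151090475971706))
mark_diamond [307.5  82.5] 0.61 (np.float64(-14.818812415774145), np.float64(54.043906758464814))
mark_bar [247.   95.9] 0.69 (np.float64(16.034413502484604), np.float64(54.86285780592778))
white rows [197. 340.] cols [  5. 475.]
dark blob y -16.6 s 63.0 w,h mm [18.83 19.33] area 202.22222222222223
dark blob y 15.7 s 63.7 w,h mm [21.5 11.5] area 178.61111111111111
dark blob y -14.0 s 34.4 w,h mm [ 5.5  34.33] area 122.58333333333333
```

View pics/r2060.png

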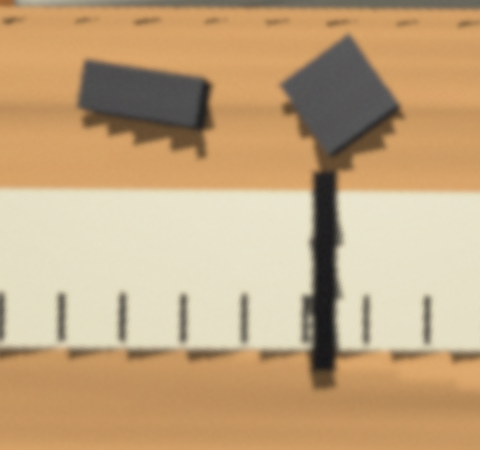

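The rectified face shows the pointer tip centred at column 324, row 173. The diamond's lower point is at (330,157), so the pointer needs about 0.7 mm more to the right (6 px/mm). I'll trim it, release and back out.

Request:
apply_moves(targets=[[-1, [0, 0, 0], [0, 0, 0.035]], [-1, [0, 0, 0], [0, 0, 0]], [0.4, [0, 0, 0], [0, 0, 0]], [0.4, [0, 0, 0], [0, 0, 0]], [0.4, [0, 0, 0], [0, 0, 0]], [0.4, [0, 0, 0], [0, 0, 0]], [0.4, [0, 0, -0.1], [0, 0, 0]], [0.4, [0, 0, -0.2], [0, 0, 0]]])

```text
t: 21.8
ee_pos: [576.5, -279.9, 67.2]
orientation: [-2.888, 0.655, -0.929]
ft_force: [-0.5, 1.2, -0.3]
width: 61.9
grasp_force: 0.0
```

Request:
apply_moves(targets=[[0.4, [0, 0, -0.25], [0, 0, 0]], [0.4, [0, 0, -0.25], [0, 0, 0]], [0.4, [0, 0, -0.25], [0, 0, 0]], [0.4, [0, 0, -0.25], [0, 0, 0]], [0.4, [0, 0, -0.2], [0, 0, 0]], [0.4, [0, 0, 0], [0, 0, 0]]])

```text
t: 22.55
ee_pos: [542.7, -274.7, 117.2]
orientation: [-2.888, 0.656, -0.931]
ft_force: [0.8, 0.8, 0.6]
width: 61.4
grasp_force: 0.0
```

```bash
python3 ptr.py; python3 - <<'E'
from h import *
np.set_printoptions(precision=1,suppress=True)
g=np.load("g.npy").astype(float)
# pointer centre from darkness centroid in strip rows above the ticks
b=g[195:285]; m=b.mean(0); k=np.where(m<110)[0]; print("pointer cols",k.min(),k.max(),k.mean() if len(k) else None)
L,D,G=[],[],[]
for n in ("scene","side"):
    p,K,V=cam(n)
    for l,z,A in (("lamp_grip",255,G),("fudge_board",0,D)):
        for x in ctrl.pinpoint(l,n): print(n,l,np.round(x["xy"]),round(x["score"],2),onz(K,V,x["xy"],z))
    for l in ("jar_a","bell","gift_box","scoop","cup"): print(l,[onz(K,V,x["xy"],0)[:2].round() for x in ctrl.pinpoint(l,n)])
E
```

```text
22.55 [-0.62  0.45  2.12  1.52  0.25 -0.04] 61.42910944374037 0.0 [0.78 0.83 0.61] [ 0.    0.   -1.13]
pointer_tip [307.9  95.9] 0.6 (np.float64(-15.692789182454002), np.float64(52.06592677314469))
mark_diamond [307.2  98. ] 0.59 (np.float64(-14.787549393866795), np.float64(50.82879226122767))
mark_bar [264.6 103.2] 0.87 (np.float64(15.857340282440923), np.float64(56.11713351803259))
white rows [195. 340.] cols [  5. 475.]
dark blob y 15.4 s 63.2 w,h mm [20.33 10.5 ] area 153.52777777777777
dark blob y -16.4 s 60.8 w,h mm [17.17 15.  ] area 104.38888888888889
dark blob y -14.8 s 35.0 w,h mm [ 3.83 33.83] area 96.88888888888889
pointer cols 319 338 328.5
scene lamp_grip [396. 145.] 0.79 [483.3 233.9 255. ]
scene fudge_board [382. 204.] 0.98 [472.4 237.3   0. ]
scene fudge_board [378. 139.] 0.77 [243.4 375.2   0. ]
jar_a [array([690., 369.]), array([683., -38.]), array([623., 421.])]
bell [array([ 371., -121.])]
gift_box [array([446., 425.])]
scoop [array([ 366., -327.])]
cup [array([ 763., -134.])]
side lamp_grip [267. 159.] 0.86 [472.  223.1 255. ]
side lamp_grip [416. 247.] 0.48 [ 510.8 -309.3  255. ]
side fudge_board [266. 228.] 0.84 [464.3 237.3   0. ]
side fudge_board [183. 233.] 0.57 [246.3 374.4  -0. ]
jar_a [array([610., 422.])]
bell [array([ 389., -113.])]
gift_box [array([464., 429.])]
scoop [array([ 389., -331.])]
cup [array([ 765., -124.]), array([627., 423.]), array([ 644., -243.])]
```

```bash
python3 - <<'E'
from h import *
np.set_printoptions(precision=1,suppress=True)
for l in ("lamp_grip","fudge_board"):
    ob=[]
    for n in ("scene","side"):
        for _ in range(3):
            p,K,V=cam(n)
            for x in ctrl.pinpoint(l,n):
                g=onz(K,V,x["xy"],255 if l=="lamp_grip" else 0)
                if np.hypot(g[0]-468,g[1]-237)<40: ob.append((K,V,np.array(x["xy"])));break
    P=tri(ob);print(l,P,[(proj(K,V,P)-u).round(1).tolist() for K,V,u in ob])
    # planar fit at fixed z
    from scipy.optimize import least_squares
    z=255 if l=="lamp_grip" else 0
    print(least_squares(lambda q:np.concatenate([proj(K,V,[*q,z])-u for K,V,u in ob]),[468,237]).x)
E
```

```text
lamp_grip [476.5 232.2 252.3] [[0.5, 2.2], [-0.7, -1.8], [-0.3, -0.4], [0.2, 0.2]]
[477.  230.8]
fudge_board [466.7 238.6  -3.1] [[0.3, -1.4], [2.1, 1.8], [-0.4, -3.9], [0.9, 1.1], [1.5, -0.0], [0.5, 1.4]]
[467.1 236.7]
```

```bash
python3 -c "
from workcell import ctrl
print(ctrl.close_job())"
```

```text
the job is handed in; nothing more can be done
None
```

I handed the job in with the lamp measured about 11 mm from the middle of the fudge board, the dimmer pointer about 0.3 mm from the diamond's point, the robot clear of everything, and no shifted bystander seen in the last camera check; no verdict came back.

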